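# Set the chute gate with the handwheel

### The job

Open the gate of the tin chute to its marked setting: push the red handwheel round anticlockwise, in as many strokes as you need (its upright pegs are there to push on), until the yellow pointer points at the middle of the green tab on the dial. Leave the tab as it is set, do not disturb the other things lying about, and leave the wheel standing at the mark.

Things in the scene. Friction and masses are not known exactly. Their poses are not given: they have to be found in the camera images.
- wheel_axis (a point): Point on the upright axis of the red handwheel, level with the top of its rim (154 mm above the work surface). Fixed to the concrete shelf: x and y axes are the shelf's, z is up. The slab is 260 mm (x) by 380 mm (y, -130 to +250 mm from the axis), its top 90 mm above the work surface. A white dial disc 250 mm across lies under the wheel, its top at 125 mm.
- gate_top (a point): Middle of the top edge of the chute's steel gate, 80 mm wide, which the wheel raises 6 mm per rad (top 190 to 222 mm above the work surface). It stands across the tin chute on the shelf's -y side, 200 mm from the wheel axis; the chute is at most 220 mm high and ends over a blue crate 80 mm high.
- wheel (a joint): Angle of the handwheel, rad: grows anticlockwise seen from above. Fixed stops at 0 and 5.4; it starts near 0, so it can only be brought to the tab anticlockwise. Stiff (about 0.25 N m, some 4 N at a peg) and stays where it is left. At value 0 the pointer points along the shelf's +x.
- tab (a joint): Angle of the green tab about the same axis, same zero and sense as the wheel's: the wheel value at which the pointer points at the tab's middle. Held by stiff friction.
- pointer_tip (a point): Tip of the yellow pointer, which sticks out of the wheel's rim just above the dial: 94 mm from the wheel axis, 6 mm wide, 133 mm above the work surface. Turns with the wheel.
- tab_point (a point): Point 94 mm from the wheel axis and 133 mm above the work surface, in line with the middle of the green tab: where the pointer tip should come. The tab itself is a block 20 mm wide lying on the dial from 99 to 121 mm from the axis, 8 mm high.
- peg0 (a point): Centre of upright black hand peg 0 on the handwheel's rim: 18 mm diameter, 46 mm standing above the rim, this point half-way up (177 mm above the work surface), 70 mm from the wheel axis, 45 degrees anticlockwise from the pointer. Rigid with the wheel; push it sideways to turn the wheel. The rim is a red bar 14 mm thick, with a spoke under each peg.
- peg1 (a point): Centre of upright black hand peg 1 on the handwheel's rim: 18 mm diameter, 46 mm standing above the rim, this point half-way up (177 mm above the work surface), 70 mm from the wheel axis, 135 degrees anticlockwise from the pointer. Rigid with the wheel; push it sideways to turn the wheel. The rim is a red bar 14 mm thick, with a spoke under each peg.
- peg2 (a point): Centre of upright black hand peg 2 on the handwheel's rim: 18 mm diameter, 46 mm standing above the rim, this point half-way up (177 mm above the work surface), 70 mm from the wheel axis, 225 degrees anticlockwise from the pointer. Rigid with the wheel; push it sideways to turn the wheel. The rim is a red bar 14 mm thick, with a spoke under each peg.
- peg3 (a point): Centre of upright black hand peg 3 on the handwheel's rim: 18 mm diameter, 46 mm standing above the rim, this point half-way up (177 mm above the work surface), 70 mm from the wheel axis, 315 degrees anticlockwise from the pointer. Rigid with the wheel; push it sideways to turn the wheel. The rim is a red bar 14 mm thick, with a spoke under each peg.
- thermometer_case: Frosted glass tube with square brass ends, 148 mm long (x) and 30 mm thick, lying loose on the shelf slab beyond the dial; origin under its middle.
- wing_nut: Brass wing nut, about 38 mm across and 18 mm high, loose on the shelf slab beside the dial; origin under its middle.
- float: Orange rain gauge float, 54 mm across, 62 mm high, standing loose on the shelf slab beside the dial; origin under its middle.
- tipping_bucket: Open steel tipping bucket, 60 x 130 mm, 48 mm high, loose on the table to the left; origin under its middle.
- screwdriver: Screwdriver lying loose on the table to the right; origin under its middle.

How it is judged (in metres and radians):
At the end, for the whole second after the job is handed in: The pointer tip is within 10 mm (6 degrees) of the point in line with the middle of the green tab, and the wheel stands still (horizontal distance between pointer_tip and tab_point below 0.01 m and velocity of joint wheel between -0.05 and 0.05 rad/s); the robot touches nothing.
It fails at once if the green tab is shifted by more than 8 mm (distance of tab_point from where it was at the start of the episode above 0.008 m).
It fails at once if a loose thing (thermometer case, wing nut, float, tipping bucket or screwdriver) is moved by more than 25 mm (distance of any of thermometer_case, wing_nut, float, tipping_bucket, screwdriver from where it was at the start of the episode above 0.025 m).
It also fails if it takes over 67 s, if anything falls off the work surface, if the arm or the gripper's body presses on something with over 40 N, if the wrist force passes 120 N, or if a joint passes its speed limit or range.

### The arm

A 6-joint arm with a two-finger parallel gripper is mounted at the origin on the work surface. World frame = base frame: x ahead of the robot, y to its left, z up, the work surface at z = 0. Lengths are in m, angles in degrees, forces in N, time in s.
With the tool pointing down it reaches from about 0.35 to 0.8 m from the base axis. Payload 7.3 kg.
Tool frame: the origin (TCP) lies midway between the tips of the shut fingers; the grasp point (between the pads) lies 19 mm behind it (ctrl.grip_point_offset is the distance from the TCP to the grasp point, in m); z points along the fingers, y is the direction in which the jaws open and shut (so a half turn about z gives the same grasp; the last joint's range is limited). The gripper opens to 85 mm and grips with 20 to 120 N. Pads are 22 mm wide; open, the fingers measure 114 mm over their backs; the gripper's body (76 mm by 85 mm) begins 54 mm behind the grasp point. The pads swing forward as they close: fully open they stand 13 mm farther back than shut.
Start: joints at [-71.849, 19.595, 87.324, -0, 73.075, -8.365], TCP at [0.234, -0.47, 0.231] pointing down, gripper open.
Joint ranges: [-145.02, 145.02], [-44.19, 115.74], [2.07, 154.8], [-57.11, 237.11], [16.16, 152.29], [-177.93, 177.93]. Speed limits (degrees/s): [147.25, 147.25, 180, 180, 180, 180].

### API

Orientations are given as [roll, pitch, yaw] about the fixed x, y, z axes, in that order (R = Rz(yaw) Ry(pitch) Rx(roll)).
In Python, from workcell import ctrl gives the robot as it stands.
- The arm moves only by the tool step_arm, never from a script. Its argument "commands" is a list of rows, each a list of 2 entries, a list of its own where there are three numbers: the shift along the tool's x, y, z in m, then the turn, a rotation vector about the tool's x, y, z in rad. In form: [[[dx, dy, dz], [rx, ry, rz]], ...]. A call has exactly 10 rows; each row is the pose to reach, as a shift and turn from the pose commanded when the call began, along the tool's axes at that moment; what a row does not reach only later rows make up. A row lasts 1/8 s, in which the tool goes at most 62.5 mm and 10.7 degrees, less where a joint would pass 70% of its speed; a pose out of reach is approached as far as the arm can. A call with a gripper value outside its range is refused whole. "grip" is the closure, from 0 (fully open) to 1 (shut), set as the call begins (left out, the last holds). The fingers move at their own pace and stop on an object; "newtons" is the grip in N (left out, the last holds). Time passes only in rows, so rows that repeat a pose let the fingers close, or fill a call up. It gives the time, the measured TCP pose, the force and the opening at its end, in the units of the state.
- ctrl.read_state(): the state, without advancing time (a new reading comes with each control period).
- ctrl.camera(name): name is "side" or "top" or "wrist"; returns a dict with "img" (480x640x3 uint8, red, green, blue), "z_map" (480x640 float32, m along the optical axis (not along the pixel's ray), 0 where there is no reading), "camera_matrix" (3x3 intrinsics, pixels), "dist_coeffs" ([k1, k2, p1, p2, k3] as OpenCV has them; the pictures are not rectified), "R" (3x3) and "t" (3): a world point X has camera coordinates R X + t. Camera axes: x right, y down, z forward; pixel columns grow to the right and rows downward; lengths in m; the calibration is good to about 2 mm. A picture is of the moment at which its call begins.
- ctrl.close_job(): hands the job in, once; it reports no verdict.
The state is a dict: "clock": time; "q": joint angles; "qd": joint speeds; "joint_efforts": joint torques, N m; "ee_pos": TCP position; "tcp_rot": TCP orientation; "wrist_force": force on the tool from outside, world axes, zero at the start; "wrist_torque": the same for the moment, N m; "width": finger opening in m.
Only numpy, scipy, OpenCV 4.12 (cv2) and the standard library are available. Lean on these libraries where they do the work, as an engineer would, in place of code of your own. Each camera call takes 0.05 s, during which the arm holds its last target. There are 200 camera calls.

## Working session

There is one attempt and no reset: what is moved stays moved. The work goes in short steps, Python scripts to look and compute and a tool call to move; the robot and the scene stay as the last step left them, time stands still between calls to the robot, and variables do not carry over. Pictures are saved under pics/ and viewed, about 8 in all and at most 12, crops included, and the job is handed in when it is done.

Besides the shell and the picture viewer there is one more tool, called after "Emit:" as name(argument=value, ...), one argument or row to a line, values as JSON. step_arm: Moves the arm, as the interface text tells. Its arguments: {"type":"object","properties":{"commands":{"type":"array","items":{"type":"array"}},"grip":{"type":"number"},"newtons":{"type":"number"}},"required":["commands"]}

```bash
mkdir -p pics; ls
python3 - <<'E'
from workcell import ctrl
import cv2,numpy as np
s=ctrl.read_state()
print({k:np.round(v,3) for k,v in s.items()}, ctrl.grip_point_offset)
for n in("top","side"):
    c=ctrl.camera(n); cv2.imwrite(f"pics/{n}0.png",c["img"][:,:,::-1]); np.savez(f"{n}0.npz",**c)
    print(n,np.round(-c["R"].T@c["t"],3),np.round(c["R"],2).tolist())
E
```

```text
pics
{'clock': np.float64(0.0), 'q': array([-7.1850e+01,  1.9639e+01,  8.7378e+01,  1.0000e-03,  7.3076e+01,
       -8.3670e+00]), 'qd': array([-0.044,  0.007, -0.074,  0.012, -0.013,  0.009]), 'joint_efforts': array([-2.0000e-03, -4.3368e+01, -2.4602e+01, -0.0000e+00,  8.0000e-03,
       -0.0000e+00]), 'ee_pos': array([ 0.234, -0.469,  0.231]), 'tcp_rot': array([-1.79907e+02, -1.40000e-02,  2.65160e+01]), 'wrist_force': array([0.003, 0.33 , 0.01 ]), 'wrist_torque': array([-0.053, -0.023, -0.027]), 'width': np.float64(0.085)} 0.0187
top [0.35  0.012 1.257] [[-0.02, -1.0, 0.02], [-0.98, 0.01, -0.17], [0.17, -0.02, -0.98]]
side [0.274 1.049 0.99 ] [[-0.97, -0.26, 0.01], [-0.17, 0.59, -0.79], [0.2, -0.76, -0.61]]
```

View pics/top0.png

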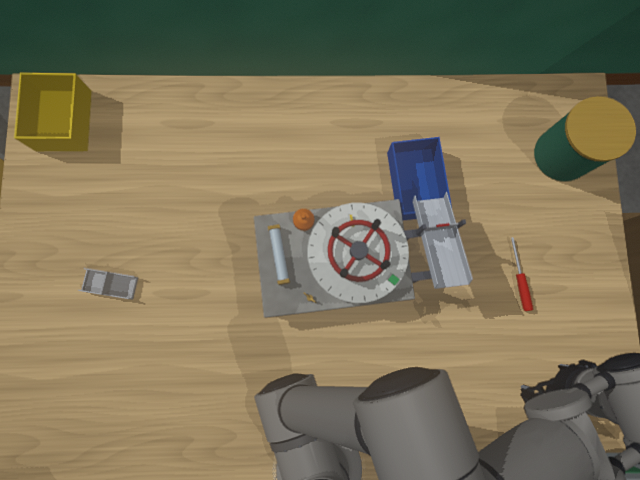

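View pics/side0.png

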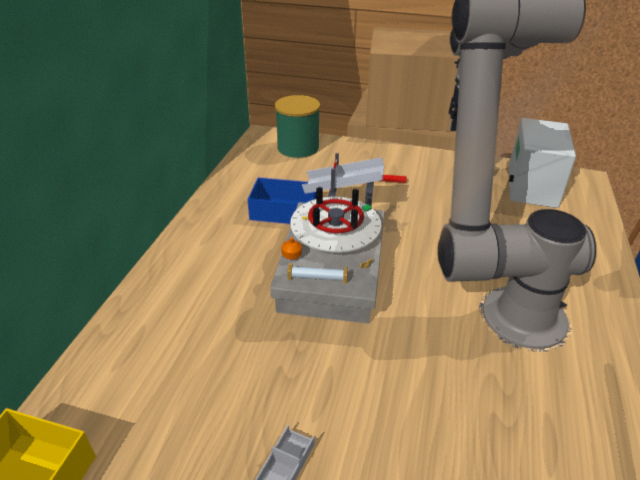

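The top view shows the dial centred near (358,252), with the yellow pointer near (350,215) and the green tab near (393,280). The chute is on the right, which is -y. The side view shows the arm standing clear of the wheel.

```bash
cat > h.py <<'E'
import cv2,numpy as np
from scipy.optimize import least_squares
def cast(c,uv,z):
    n=cv2.undistortPoints(np.float64(uv).reshape(-1,1,2),c["camera_matrix"],c["dist_coeffs"])[:,0]
    d=np.c_[n,np.ones(len(n))]@c["R"]; o=-c["R"].T@c["t"]
    return (o+d*((z-o[2])/d[:,2])[:,None])[:,:2]
def pix(c,X):
    return cv2.projectPoints(np.float64(X).reshape(-1,1,3),cv2.Rodrigues(c["R"])[0],c["t"],c["camera_matrix"],c["dist_coeffs"])[0][:,0]
def hsv(c): return cv2.cvtColor(c["img"],cv2.COLOR_RGB2HSV)
def near(c,mask,z,ctr,r0,r1):
    v,u=np.nonzero(mask); P=cast(c,np.c_[u,v],z) if len(u) else np.zeros((0,2))
    r=np.hypot(*(P-ctr).T); return P[(r>r0)&(r<r1)]
def pegs(c,ctr,z=.2):
    pass
def ang(P,ctr): m=P.mean(0)-ctr; return np.degrees(np.arctan2(m[1],m[0]))%360
def measure(c,ctr):
    h=hsv(c)
    G=near(c,cv2.inRange(h,(50,120,50),(85,255,255)),.133,ctr,.095,.125)
    Y=near(c,cv2.inRange(h,(20,110,120),(35,255,255)),.133,ctr,.075,.1)
    R=near(c,cv2.inRange(h,(0,150,60),(8,255,255))|cv2.inRange(h,(172,150,60),(180,255,255)),.154,ctr,.0,.1)
    f=lambda n,P: print(n,len(P),len(P) and (np.round(P.mean(0),4),round(ang(P,ctr),1),round(float(np.hypot(*(P.mean(0)-ctr))),4)))
    f("tab",G);f("ptr",Y);
    return G,Y,R
E
python3 - <<'E'
from h import *
for n,g in(("top",(358,252)),("side",(336,225))):
    c=dict(np.load(n+"0.npz")); h=hsv(c)
    ctr=cast(c,[g],.125)[0]
    w=cv2.inRange(h,(0,0,170),(180,40,255))
    w=cv2.morphologyEx(w,cv2.MORPH_OPEN,np.ones((2,2)))
    P=near(c,w,.125,ctr,.1,.140)
    # outer edge: max radius per angular bin
    for _ in range(3):
        d=P-ctr;a=(np.degrees(np.arctan2(d[:,1],d[:,0]))//6).astype(int);r=np.hypot(*d.T)
        E=np.array([P[a==k][r[a==k].argmax()] for k in np.unique(a)])
        s=least_squares(lambda p:np.hypot(*(E-p[:2]).T)-p[2],[*ctr,.125],loss="soft_l1",f_scale=.001); ctr=s.x[:2]
    print(n,"ctr",s.x,np.abs(s.fun).mean())
    rm=cv2.inRange(h,(0,150,60),(8,255,255))|cv2.inRange(h,(172,150,60),(180,255,255))
    R=near(c,rm,.154,ctr,.05,.09); d=R
    q=least_squares(lambda p:np.hypot(*(R-p[:2]).T)-.07,ctr,loss="soft_l1",f_scale=.003).x; print("rim ctr",q)
    measure(c,ctr)
    b=cv2.inRange(h,(0,0,0),(180,255,60)); B=near(c,b,.2,ctr,.055,.085)
    a=(np.degrees(np.arctan2(*(B-ctr).T[::-1]))%360); print("black hist",np.histogram(a,24,(0,360))[0])
# shelf orientation from top: slab contour
c=dict(np.load("top0.npz")); h=hsv(c)
m=cv2.inRange(h,(0,0,90),(180,35,170)); m=cv2.morphologyEx(m,cv2.MORPH_OPEN,np.ones((5,5)))
print(np.round(cast(c,[(255,215),(266,316),(413,299)],.09),3))
i=c["img"][180:330,240:480,::-1]; cv2.imwrite("pics/crop1.png",cv2.resize(i,None,fx=3,fy=3,interpolation=cv2.INTER_CUBIC))
E
```

```text
top ctr [ 0.52726118 -0.10303827  0.12225539] 0.0009937355279769486
rim ctr [ 0.52718153 -0.09896992]
tab 52 (array([ 0.4576, -0.1847]), np.float64(229.5), 0.1074)
ptr 11 (array([ 0.6131, -0.0856]), np.float64(11.5), 0.0876)
black hist [ 0  0  0  8 18  0  0  0  0 38  0  0  0  0  9 40  0  0  0  0  0 31 11  0]
side ctr [ 0.52587395 -0.09823842  0.1239868 ] 0.0016113432961310063
rim ctr [ 0.52696452 -0.0943773 ]
tab 38 (array([ 0.4579, -0.1855]), np.float64(232.1), 0.1106)
ptr 12 (array([ 0.613 , -0.0886]), np.float64(6.3), 0.0877)
black hist [ 2  0  0 26 12  1  0  3  5 34  3  0  6  6  7 24  5  0  0  2  0 14 19  7]
[[ 0.631  0.156]
 [ 0.375  0.127]
 [ 0.411 -0.239]]
```

View pics/crop1.png

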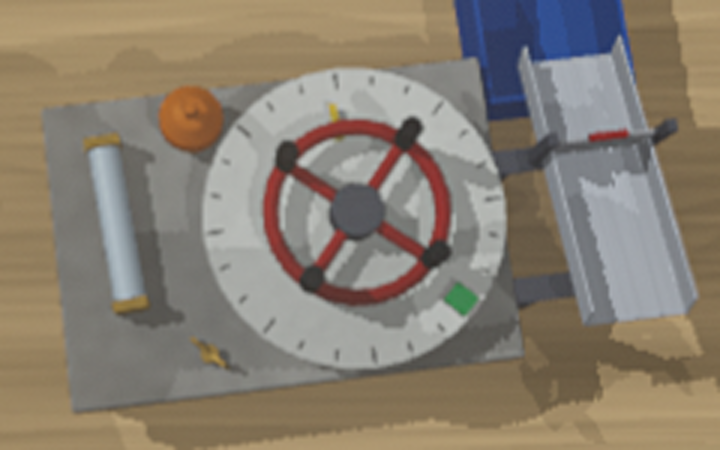

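The axis is at about (0.527, -0.100). The pointer is at about 8.6° and the tab at about 231° in the world frame, so the wheel needs roughly 222° of turn. The crop confirms the four pegs, at about 54°, 144°, 234° and 324°, and that everything above the wheel is clear. I'll push peg 0 with shut fingers from behind, starting near 9°.

Emit:
step_arm(
  commands=[
    [[0.02,-0.007,-0.045],[0,0,0]],
    [[0.07,-0.025,-0.075],[0,0,0.1]],
    [[0.12,-0.044,-0.075],[0,0,0.2]],
    [[0.175,-0.063,-0.075],[0,0,0.3]],
    [[0.23,-0.083,-0.075],[0,0,0.4]],
    [[0.285,-0.103,-0.075],[0,0,0.5]],
    [[0.34,-0.123,-0.075],[0,0,0.6]],
    [[0.395,-0.143,-0.075],[0,0,0.7]],
    [[0.45,-0.163,-0.075],[0,0,0.8]],
    [[0.4935,-0.1787,-0.075],[0,0,0.9]],
  ],
  grip=1,
  newtons=40,
)

```text
clock: 1.35
ee_pos: [0.5973, -0.0875, 0.3056]
tcp_rot: [180.0, 0.1, -25.2]
wrist_force: [0.9, -0.8, 0.3]
width: 0.0
```

Emit:
step_arm(
  commands=[
    [[0,0,0],[0,0,0.15]],
    [[0,0,0],[0,0,0.3]],
    [[0,0,0],[0,0,0.45]],
    [[0,0,0],[0,0,0.6]],
    [[0,0,0],[0,0,0.75]],
    [[0,0,0],[0,0,0.9]],
    [[0,0,0],[0,0,0.97]],
    [[0,0,0],[0,0,0.97]],
    [[0,0,0],[0,0,0.97]],
    [[0,0,0],[0,0,0.97]],
  ],
)

```text
clock: 2.6
ee_pos: [0.5962, -0.0895, 0.3062]
tcp_rot: [180.0, 0.0, -80.6]
wrist_force: [-0.2, 0.6, 0.0]
width: -0.0
```

Run:
```python
from h import *
from workcell import ctrl
s=ctrl.read_state(); print({k:np.round(s[k],3) for k in("clock","q","ee_pos","tcp_rot","wrist_force","width")})
c=ctrl.camera("wrist"); cv2.imwrite("pics/wrist1.png",c["img"][:,:,::-1]); np.savez("wrist1.npz",**c)
print(np.round(-c["R"].T@c["t"],3)); measure(c,np.array([.527,-.1]))
```

```text
{'clock': np.float64(2.6), 'q': array([-1.58180e+01,  2.57890e+01,  6.61040e+01, -4.00000e-03,
        8.81190e+01,  1.54761e+02]), 'ee_pos': array([ 0.596, -0.09 ,  0.306]), 'tcp_rot': array([ 1.79987e+02,  1.00000e-03, -8.05790e+01]), 'wrist_force': array([-0.244,  0.578,  0.035]), 'width': np.float64(-0.0)}
[ 0.61  -0.163  0.449]
tab 619 (array([ 0.4607, -0.1863]), np.float64(232.5), 0.1089)
ptr 119 (array([ 0.614 , -0.0859]), np.float64(9.2), 0.0881)
```

View pics/wrist1.png

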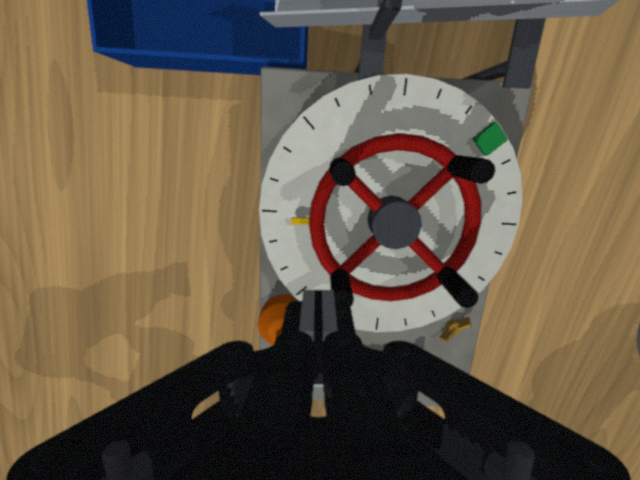

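The wrist view shows the shut fingertips (318,295) between pegs 0 and 3. The tab is at (490,138) and the pointer at (300,221). It gives 9.2° for the pointer and 232° for the tab. Next I descend, then sweep the first arc.

Emit:
step_arm(
  commands=[
    [[0,0,0.025],[0,0,0]],
    [[0,0,0.05],[0,0,0]],
    [[0,0,0.075],[0,0,0]],
    [[0,0,0.095],[0,0,0]],
    [[0,0,0.11],[0,0,0]],
    [[0,0,0.122],[0,0,0]],
    [[0,0,0.13],[0,0,0]],
    [[0,0,0.136],[0,0,0]],
    [[0,0,0.136],[0,0,0]],
    [[0,0,0.136],[0,0,0]],
  ],
)

```text
clock: 3.9
ee_pos: [0.5965, -0.0896, 0.1708]
tcp_rot: [-180.0, -0.0, -80.6]
wrist_force: [-0.5, 0.3, -0.0]
width: -0.0001
```

Emit:
step_arm(
  commands=[
    [[-0.0049,0.0002,0],[0,0,-0.0698]],
    [[-0.0097,0.0007,0],[0,0,-0.1396]],
    [[-0.0146,0.0015,0],[0,0,-0.2094]],
    [[-0.0193,0.0027,0],[0,0,-0.2793]],
    [[-0.0239,0.0042,0],[0,0,-0.3491]],
    [[-0.0285,0.0061,0],[0,0,-0.4189]],
    [[-0.0329,0.0082,0],[0,0,-0.4887]],
    [[-0.0371,0.0106,0],[0,0,-0.5585]],
    [[-0.0411,0.0134,0],[0,0,-0.6283]],
    [[-0.045,0.0164,0],[0,0,-0.6981]],
  ],
)

```text
clock: 5.15
ee_pos: [0.5738, -0.0486, 0.1709]
tcp_rot: [-180.0, -0.2, -40.5]
wrist_force: [3.7, -4.3, -2.2]
width: 0.0001
```

```bash
cat > look.py <<'E'
import sys
from h import *
from workcell import ctrl
s=ctrl.read_state(); print({k:np.round(s[k],3) for k in("clock","ee_pos","tcp_rot","wrist_force")})
d=s["ee_pos"][:2]-np.array([.527,-.1]); print("phi",np.degrees(np.arctan2(d[1],d[0]))%360,"r",np.hypot(*d))
for n in("wrist","top"):
    c=ctrl.camera(n); cv2.imwrite(f"pics/{n}_{sys.argv[1]}.png",c["img"][:,:,::-1]); np.savez(f"{n}_{sys.argv[1]}.npz",**c); print(n); measure(c,np.array([.527,-.1]))
E
python3 look.py a
```

```text
{'clock': np.float64(5.15), 'ee_pos': array([ 0.574, -0.049,  0.171]), 'tcp_rot': array([-179.958,   -0.209,  -40.504]), 'wrist_force': array([ 3.66 , -4.318, -2.182])}
phi 47.64727567239417 r 0.06949707289726881
wrist
tab 79 (array([ 0.4605, -0.1738]), np.float64(228.0), 0.0993)
ptr 431 (array([ 0.6083, -0.0706]), np.float64(19.9), 0.0865)
top
tab 54 (array([ 0.4574, -0.1846]), np.float64(230.6), 0.1095)
ptr 0 0
```

Contact made: 5.6 N, and the pointer is at 20° with the tool about 28° ahead of it. I'll continue with the same arc.

Emit:
step_arm(
  commands=[
    [[-0.0049,0.0002,0],[0,0,-0.0698]],
    [[-0.0097,0.0007,0],[0,0,-0.1396]],
    [[-0.0146,0.0015,0],[0,0,-0.2094]],
    [[-0.0193,0.0027,0],[0,0,-0.2793]],
    [[-0.0239,0.0042,0],[0,0,-0.3491]],
    [[-0.0285,0.0061,0],[0,0,-0.4189]],
    [[-0.0329,0.0082,0],[0,0,-0.4887]],
    [[-0.0371,0.0106,0],[0,0,-0.5585]],
    [[-0.0411,0.0134,0],[0,0,-0.6283]],
    [[-0.045,0.0164,0],[0,0,-0.6981]],
  ],
)

```text
clock: 6.5
ee_pos: [0.5294, -0.0319, 0.1711]
tcp_rot: [179.9, -0.2, -0.6]
wrist_force: [5.0, -3.7, -1.1]
width: 0.0001
```

Emit:
step_arm(
  commands=[
    [[-0.0049,0.0002,0],[0,0,-0.0698]],
    [[-0.0097,0.0007,0],[0,0,-0.1396]],
    [[-0.0146,0.0015,0],[0,0,-0.2094]],
    [[-0.0193,0.0027,0],[0,0,-0.2793]],
    [[-0.0239,0.0042,0],[0,0,-0.3491]],
    [[-0.0285,0.0061,0],[0,0,-0.4189]],
    [[-0.0329,0.0082,0],[0,0,-0.4887]],
    [[-0.0371,0.0106,0],[0,0,-0.5585]],
    [[-0.0411,0.0134,0],[0,0,-0.6283]],
    [[-0.045,0.0164,0],[0,0,-0.6981]],
  ],
)

```text
clock: 7.75
ee_pos: [0.4846, -0.047, 0.1712]
tcp_rot: [179.8, -0.2, 39.4]
wrist_force: [6.2, 0.3, -0.9]
width: 0.0001
```

```bash
python3 look.py b
```

```text
{'clock': np.float64(7.75), 'ee_pos': array([ 0.485, -0.047,  0.171]), 'tcp_rot': array([179.805,  -0.211,  39.395]), 'wrist_force': array([ 6.156,  0.31 , -0.895])}
phi 128.6725176270502 r 0.06784381895316755
wrist
tab 2 (array([ 0.4617, -0.1704]), np.float64(227.1), 0.096)
ptr 379 (array([ 0.5141, -0.0178]), np.float64(98.9), 0.0833)
top
tab 23 (array([ 0.4568, -0.1846]), np.float64(230.3), 0.11)
ptr 0 0
```

Emit:
step_arm(
  commands=[
    [[-0.0049,0.0002,0],[0,0,-0.0698]],
    [[-0.0097,0.0007,0],[0,0,-0.1396]],
    [[-0.0146,0.0015,0],[0,0,-0.2094]],
    [[-0.0193,0.0027,0],[0,0,-0.2793]],
    [[-0.0239,0.0042,0],[0,0,-0.3491]],
    [[-0.0285,0.0061,0],[0,0,-0.4189]],
    [[-0.0329,0.0082,0],[0,0,-0.4887]],
    [[-0.0371,0.0106,0],[0,0,-0.5585]],
    [[-0.0411,0.0134,0],[0,0,-0.6283]],
    [[-0.045,0.0164,0],[0,0,-0.6981]],
  ],
)

```text
clock: 9.1
ee_pos: [0.4592, -0.0874, 0.1711]
tcp_rot: [179.9, -0.1, 79.3]
wrist_force: [4.1, 3.5, 2.8]
width: -0.0
```

Emit:
step_arm(
  commands=[
    [[-0.0049,0.0002,0],[0,0,-0.0698]],
    [[-0.0097,0.0007,0],[0,0,-0.1396]],
    [[-0.0146,0.0015,0],[0,0,-0.2094]],
    [[-0.0193,0.0027,0],[0,0,-0.2793]],
    [[-0.0239,0.0042,0],[0,0,-0.3491]],
    [[-0.0285,0.0061,0],[0,0,-0.4189]],
    [[-0.0329,0.0082,0],[0,0,-0.4887]],
    [[-0.0371,0.0106,0],[0,0,-0.5585]],
    [[-0.0411,0.0134,0],[0,0,-0.6283]],
    [[-0.045,0.0164,0],[0,0,-0.6981]],
  ],
)

```text
clock: 10.35
ee_pos: [0.4653, -0.1343, 0.1704]
tcp_rot: [-179.9, -0.2, 119.4]
wrist_force: [-3.1, 4.4, 3.1]
width: 0.0001
```

```bash
python3 look.py c
```

```text
{'clock': np.float64(10.35), 'ee_pos': array([ 0.465, -0.134,  0.17 ]), 'tcp_rot': array([-1.79941e+02, -1.69000e-01,  1.19355e+02]), 'wrist_force': array([-3.072,  4.447,  3.059])}
phi 209.05317423503013 r 0.07063502050927475
wrist
tab 796 (array([ 0.4561, -0.1826]), np.float64(229.4), 0.1088)
ptr 373 (array([ 0.4439, -0.0995]), np.float64(179.7), 0.0831)
top
tab 0 0
ptr 0 0
```

View pics/wrist_c.png

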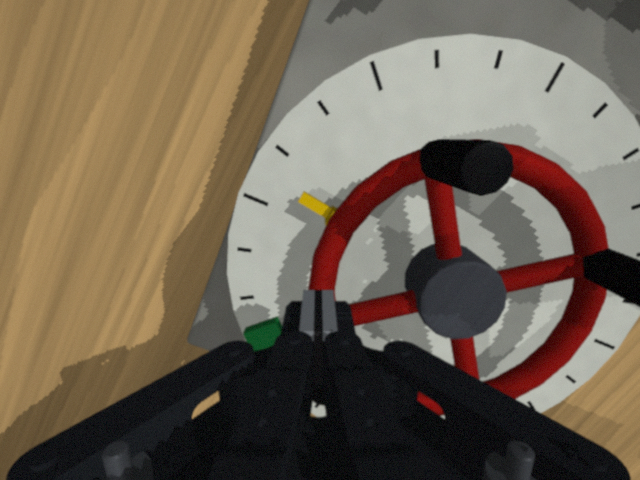

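The pointer is at (317,204), 179.7°, and the tab at (262,335), about 230°. About 50° remains, so I push 40° and then look.

Emit:
step_arm(
  commands=[
    [[-0.0049,0.0002,0],[0,0,-0.0698]],
    [[-0.0097,0.0007,0],[0,0,-0.1396]],
    [[-0.0146,0.0015,0],[0,0,-0.2094]],
    [[-0.0193,0.0027,0],[0,0,-0.2793]],
    [[-0.0239,0.0042,0],[0,0,-0.3491]],
    [[-0.0285,0.0061,0],[0,0,-0.4189]],
    [[-0.0329,0.0082,0],[0,0,-0.4887]],
    [[-0.0371,0.0106,0],[0,0,-0.5585]],
    [[-0.0411,0.0134,0],[0,0,-0.6283]],
    [[-0.045,0.0164,0],[0,0,-0.6981]],
  ],
)

```text
clock: 11.7
ee_pos: [0.501, -0.1666, 0.1699]
tcp_rot: [-179.9, -0.2, 159.3]
wrist_force: [-5.6, -1.3, 0.2]
width: 0.0001
```

```bash
python3 look.py d
```

```text
{'clock': np.float64(11.7), 'ee_pos': array([ 0.501, -0.167,  0.17 ]), 'tcp_rot': array([-179.931,   -0.209,  159.302]), 'wrist_force': array([-5.583, -1.342,  0.226])}
phi 248.69760007987782 r 0.07143888734320647
wrist
tab 1471 (array([ 0.4589, -0.1853]), np.float64(231.4), 0.1092)
ptr 397 (array([ 0.4629, -0.1545]), np.float64(220.4), 0.0841)
top
tab 40 (array([ 0.4597, -0.1858]), np.float64(231.9), 0.109)
ptr 0 0
```

View pics/wrist_d.png

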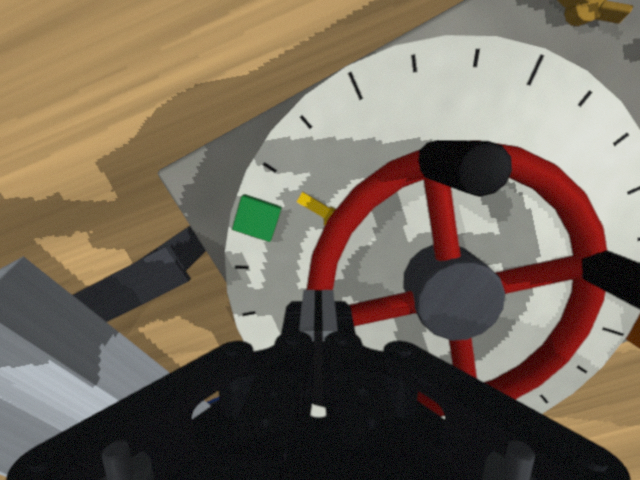

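One wrist picture has the tab (257,218) at 231.4° and the pointer (315,206) at 220.4°. That leaves 11°, so I make a slow final push.

Emit:
step_arm(
  commands=[
    [[-0.0018,0,0],[0,0,-0.026]],
    [[-0.0037,0.0001,0],[0,0,-0.052]],
    [[-0.0055,0.0002,0],[0,0,-0.079]],
    [[-0.0073,0.0004,0],[0,0,-0.105]],
    [[-0.0091,0.0006,0],[0,0,-0.131]],
    [[-0.011,0.0009,0],[0,0,-0.157]],
    [[-0.0128,0.0012,0],[0,0,-0.183]],
    [[-0.0128,0.0012,0],[0,0,-0.183]],
    [[-0.0128,0.0012,0],[0,0,-0.183]],
    [[-0.0128,0.0012,0],[0,0,-0.183]],
  ],
)

```text
clock: 13.05
ee_pos: [0.5152, -0.1699, 0.1705]
tcp_rot: [-180.0, 0.1, 169.8]
wrist_force: [-2.0, 0.8, -0.8]
width: 0.0001
```

```bash
python3 look.py e
```

```text
{'clock': np.float64(13.05), 'ee_pos': array([ 0.515, -0.17 ,  0.171]), 'tcp_rot': array([-1.79998e+02,  5.60000e-02,  1.69840e+02]), 'wrist_force': array([-1.985,  0.765, -0.821])}
phi 260.4280803097445 r 0.07087904242566587
wrist
tab 1563 (array([ 0.459 , -0.1857]), np.float64(231.6), 0.1093)
ptr 399 (array([ 0.4753, -0.1672]), np.float64(232.4), 0.0847)
top
tab 0 0
ptr 0 0
```

The pointer is at 232.4° and the tab at 231.6°. I back off the peg, rise, and recheck.

Emit:
step_arm(
  commands=[
    [[0.006,0.0003,0],[0,0,0]],
    [[0.012,0.001,0],[0,0,0]],
    [[0.018,0.002,0],[0,0,0]],
    [[0.02,0.003,-0.005],[0,0,0]],
    [[0.02,0.003,-0.025],[0,0,0]],
    [[0.02,0.003,-0.05],[0,0,0]],
    [[0.02,0.003,-0.08],[0,0,0]],
    [[0.02,0.003,-0.11],[0,0,0]],
    [[0.02,0.003,-0.135],[0,0,0]],
    [[0.02,0.003,-0.15],[0,0,0]],
  ],
)

```text
clock: 14.4
ee_pos: [0.496, -0.1635, 0.3222]
tcp_rot: [-180.0, 0.2, 169.9]
wrist_force: [0.6, -0.7, -0.1]
width: -0.0002
```

```bash
python3 look.py f
```

```text
{'clock': np.float64(14.4), 'ee_pos': array([ 0.496, -0.163,  0.322]), 'tcp_rot': array([-1.79955e+02,  1.54000e-01,  1.69852e+02]), 'wrist_force': array([ 0.586, -0.654, -0.092])}
phi 244.01293836639832 r 0.07063941562291116
wrist
tab 436 (array([ 0.4589, -0.1859]), np.float64(231.6), 0.1096)
ptr 111 (array([ 0.4749, -0.1676]), np.float64(232.4), 0.0853)
top
tab 56 (array([ 0.4575, -0.1849]), np.float64(230.7), 0.1097)
ptr 11 (array([ 0.4722, -0.1677]), np.float64(231.0), 0.0871)
```

View pics/wrist_f.png

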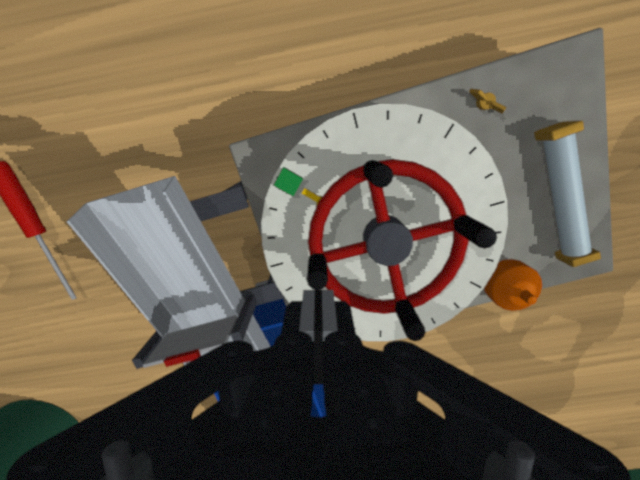

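The pointer (312,196) lines up with the tab (288,180) to within 1° in both views. The loose things look undisturbed and the arm is clear, so I'm handing in.

```bash
python3 -c "
from workcell import ctrl
print(ctrl.close_job())"
```

```text
the job is handed in; nothing more can be done
None
```

The wheel is at its mark and the job is handed in; the interface gave no verdict. I pushed peg 0 anticlockwise with shut fingers in one arc of about 223°, finished slowly, then backed off and rose clear. The clock stood at about 14.5 s of the 67 s allowed.

- **Pointer:** the last checks put it at 232.4° against the tab's 231.6° in the wrist view, and 231.0° against 230.7° in the top view. Both are under 1°, or about 1.5 mm at the tip, against the 10 mm allowed.
- **Tab:** in the top view it measured within about 0.3 mm of its first position.
- **Forces:** wrist force read 6.4 N or less at the end of each move, and about 1 N or less (free) after retreating.
- **Loose things:** in the last picture the thermometer case, wing nut, float and screwdriver looked undisturbed, but I did not measure them. The tipping bucket was outside that picture, and the arm never went near it.
- **Camera disagreement:** the wrist and top cameras differ by about 1° in absolute angle, which is within their calibration.

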